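Hang the inspection torch over the culture dish

ROBOT

A 6-joint arm with a two-finger parallel gripper is mounted at the origin on the work surface. World frame = base frame: x ahead of the robot, y to its left, z up, the work surface at z = 0. Lengths are in m, angles in rad, forces in N, time in s.
With the tool pointing down it reaches from about 0.275 to 0.825 m from the base axis. Payload 5.2 kg.
Tool frame: the origin (TCP) lies between the finger pads; the fingertips stand 8 mm ahead of it and the grasp point (between the pads) lies 11 mm behind it; z points along the fingers, y is the line along which they close (so a half turn about z gives the same grasp; the last joint's range is limited). The gripper opens to 93 mm and grips with 3 to 60 N. Pads are 15 mm wide; open, the fingers measure 128 mm over their backs; the gripper's body (75 mm by 188 mm) begins 65 mm behind the grasp point.
Start: joints at [0.986, 0.259, 1.535, -0, 1.348, -0.203], TCP at [0.205, 0.51, 0.227] pointing down, gripper open.
Joint ranges: [-3.14, 3.14], [-0.91, 2.08], [0.19, 2.58], [-1.22, 4.36], [0.22, 2.71], [-3.12, 3.12]. Speed limits (rad/s): [2.57, 2.57, 3.14, 3.14, 3.14, 3.14].

INTERFACE

Orientations are given as a 3x3 rotation matrix whose columns are the frame's x, y, z axes.
In Python, from station import robot, eyes, job gives the robot as it stands.
- The arm moves only by the tool servo_tool, never from a script. Its argument "rows" is a list of rows, each an object with "offset": the shift along the world's x, y, z in parts of the range, where 1.0 means 500 mm, a list of three; "dr": the turn, a rotation vector about the world's x, y, z in shares of 180 degrees (1.0 is 180 degrees), a list of three; "fingers": the finger opening in mm, from 0 to 93. A call has 1 to 12 rows; each row is the pose to reach, as a shift and turn from the pose commanded when the call began; what a row does not reach only later rows make up. A row lasts 1/8 s, in which the tool goes at most 62.5 mm and 10.7 degrees, less where a joint would pass 70% of its speed; a pose out of reach is approached as far as the arm can. Shift and turn numbers lie between -1 and 1, and a call with a number outside is refused. A call with a gripper value outside its range is refused whole. The fingers move at their own pace and stop on an object; "grip_force" is the grip in N (left out, the last holds). Time passes only in rows, so rows that repeat a pose let the fingers close. It gives the time, the measured TCP pose, the force, the opening and the grip force at its end, in the units of the state.
- robot.sense(): the state, without advancing time (a new reading comes with each control period).
- eyes.capture(name): name is "side" or "top" or "wrist"; returns a dict with "img" (384x512x3 uint8, red, green, blue), "fx", "fy", "cx", "cy" (pixels), "distortion" ([k1, k2, p1, p2, k3] as OpenCV has them; the pictures are not rectified), "origin" and "orientation" of the camera in the world. Camera axes: x right, y down, z forward; pixel columns grow to the right and rows downward; lengths in m; the calibration is good to about 2 mm. A picture is of the moment at which its call begins. There is no depth.
- job.close_job(): hands the job in; it is judged then, once.
The state is a dict: "time": time; "qpos": joint angles; "dq": joint speeds; "joint_efforts": joint torques, N m; "eef_pos": TCP position; "tcp_rot": TCP orientation; "ft_force": force on the tool from outside, world axes, zero at the start; "moment": the same for the moment, N m; "opening": finger opening in m; "grasp_force": force on a finger pad.
Only numpy, scipy, OpenCV 4.12 (cv2) and the standard library are available. Lean on these libraries where they do the work, as an engineer would, in place of code of your own. Each camera call takes 0.05 s, during which the arm holds its last target. There are 200 camera calls.

TASK

Set up the hands-free inspection: first push the stand's sliding tray, with its clipped-in dish, fully home under the hook. Then take the torch that has the steel hanger bar and hang it on the stand's side-opening hook, bringing the middle of the bar in from the open side under the hook's roof and lowering it into the throat, so the torch hangs still and plumb over the dish. Leave the other torch, the loose dishes and the scraper where they are.

Things in the scene. Friction and masses are not known exactly. Their poses are not given: they have to be found in the camera images.
- stand: Fixed stand: base plate 340 x 130 x 12 mm (x -200 to +140 mm), post 20 mm thick at x = +115 mm, 284 mm tall, and a C-shaped strip hook open to -x. Origin on the table straight below the hook's throat; x axis from the hook's open side to the post, z up. A 10 mm thick arm joins hook and post within y = -10 to +10 mm, 253 to 263 mm up; the post's clamp is 32 mm wide, up to 273 mm.
- throat (a point): Middle of the hook's throat floor, 250 mm above the table; axes as the stand's. Hook 20 mm wide along y. Floor spans x -13 to +13 mm, 5 mm thick; lip at the open end (x -18 to -13) rises 12 mm above it; back wall at x +13 to +18; roof over all of it (x -18 to +18), underside 38 and top 43 mm above the floor. So the mouth between lip and roof is 26 mm high.
- tray (a joint): Travel of the grey sliding tray along the stand's +x, m: 0 = fully out, 0.100 = home at its stop, the dish under the throat. Starts 0 to 0.045. Rubs with 1.5 N, stays where left. Tray 90 mm wide, top 24 mm above the table; a clear dish 63 mm across is clipped in it, centre 90 mm to +x of the tab, top 39 mm above the table, its clips (along y) 42 mm.
- tray_tab (a point): Middle of the top edge of the tray's upright tab, 72 mm above the table. The tab is 12 mm thick (along the stand's x), 50 mm wide (along y) and rises 48 mm above the tray; it can be pinched from above or pushed. Axes as the stand's.
- torch: The torch to hang, 0.18 to 0.29 kg, loose, standing lens down: black, head 46 mm across, barrel 33 mm, barrel end 115 mm up. Above it a rigid steel hanger: a square bar 150 mm long along the torch's y, carried by two 7 mm rods sloping from the bar's ends (y +-71 mm) to the barrel end (y +-16 mm). Origin at the centre of the lens face, z along the barrel to the bar.
- hanger (a point): Middle of the hanger bar (centre of its 10 x 10 mm section), 165 mm above the lens; axes as the torch's. The window under the bar's middle is 45 mm high. Grip the bar across its thickness about 42 mm off the middle, so that the middle stays free for the hook. When hung it lies 5 mm above the throat floor.
- plain_torch: Another black torch standing on its head, 46 mm across, 120 mm tall, without hanger bar; to be left alone. Origin at the centre of its lens face. It may change places with the torch to hang.
- dish_stack: Loose stack of three clear dishes, 90 mm across, 48 mm tall; leave alone. Origin at the centre of its underside.
- flat_dish: Single loose dish, 90 mm across, 16 mm tall; leave alone. Origin at the centre of its underside.
- scraper: Loose scraper (spatula) with black handle, 170 mm long along its x, lying flat; leave alone. Origin under its middle.
Not all that is in view belongs to the job. There is more than one size of the torch; the job needs the largest.

How it is judged:
On the way, in this order (a step that is already met when the one before it is completed fails the run):
1. the tray with the dish is fully home (within 7 mm of its stop) (value of joint tray above 0.093 m), for 0.2 s.
2. the torch's hanger bar lies in the hook's throat (x of hanger in the frame of throat between -0.011 and 0.011 m and y of hanger in the frame of throat between -0.015 and 0.015 m and z of hanger in the frame of throat between 0.001 and 0.009 m and angle between torch's own z axis and vertical below 0.15 rad and angle between the y axis of torch and the y axis of stand, either way round below 0.35 rad and contact force between torch and stand above 0.5 N), for 0.2 s.
At the end, for the whole second after the job is handed in: Tray within 7 mm of its stop; the bar's middle down in the throat (within 15 mm of the hook's middle across, between lip and back wall, at most 4 mm above resting), borne by the hook, the bar within 20 degrees of square to the hook, the torch within 8 degrees of upright and at rest (all of step 2 and value of joint tray above 0.093 m and linear speed of torch below 0.05 m/s and angular speed of torch below 0.5 rad/s); the robot touches nothing.
It fails at once if a bystander (other torch, dish stack, single dish, scraper) is moved more than 30 mm (distance of any of plain_torch, dish_stack, flat_dish, scraper from where it was at the start of the episode above 0.03 m).
It also fails if it takes over 51 s, if anything falls off the work surface, if the arm or the gripper's body presses on something with over 40 N, if the wrist force passes 120 N, or if a joint passes its speed limit or range.

## Working session

There is one attempt and no reset: what is moved stays moved. The work goes in short steps, Python scripts to look and compute and a tool call to move; the robot and the scene stay as the last step left them, time stands still between calls to the robot, and variables do not carry over. Pictures are saved under pics/ and viewed, at most 10 in all, crops included, and the job is handed in when it is done.

Besides the shell and the picture viewer there is one more tool, called after ">>>" as name(argument=value, ...) on one line, values as JSON. servo_tool: Moves the arm, as the interface text tells. Its arguments: {"type":"object","properties":{"rows":{"type":"array","items":{"type":"object","properties":{"offset":{"type":"array","items":{"type":"number"}},"dr":{"type":"array","items":{"type":"number"}},"fingers":{"type":"number"}}}},"grip_force":{"type":"number"}},"required":["rows"]}

```bash
mkdir -p pics
cat > h.py <<'E'
import numpy as np, cv2, pickle, sys
from station import robot, eyes, job
def cap(n,f):
    d=eyes.capture(n); cv2.imwrite(f'pics/{f}.png',d['img'][:,:,::-1]); pickle.dump(d,open(f'pics/{f}.pkl','wb')); return d
def load(f): return pickle.load(open(f'pics/{f}.pkl','rb'))
def ray(d,uv):
    K=np.array([[d['fx'],0,d['cx']],[0,d['fy'],d['cy']],[0,0,1]])
    p=cv2.undistortPoints(np.array([[uv]],float),K,np.array(d['distortion'],float))[0,0]
    r=np.array(d['orientation'])@np.array([p[0],p[1],1]); return np.array(d['origin']),r/np.linalg.norm(r)
def onz(d,uv,z):
    o,r=ray(d,uv); return o+r*(z-o[2])/r[2]
def tri(d1,u1,d2,u2):
    o1,r1=ray(d1,u1);o2,r2=ray(d2,u2)
    s=np.linalg.lstsq(np.stack([r1,-r2],1),o2-o1,rcond=None)[0]
    a,b=o1+s[0]*r1,o2+s[1]*r2; return (a+b)/2,np.linalg.norm(a-b)
def proj(d,P):
    R=np.array(d['orientation']).T; K=np.array([[d['fx'],0,d['cx']],[0,d['fy'],d['cy']],[0,0,1]])
    return cv2.projectPoints(np.array(P,float).reshape(-1,3),cv2.Rodrigues(R)[0],-R@np.array(d['origin']),K,np.array(d['distortion'],float))[0][:,0]
E
python3 - <<'E'
from h import *
s=cap('side','side0');t=cap('top','top0');w=cap('wrist','wr0')
for d in (s,t,w): print(d['fx'],np.round(d['origin'],3),np.round(d['orientation'],3).tolist())
im=np.vstack([np.hstack([s['img'],t['img']])])
cv2.imwrite('pics/a.png',cv2.resize(s['img'],(800,600),interpolation=cv2.INTER_CUBIC)[:,:,::-1])
cv2.imwrite('pics/b.png',cv2.resize(t['img'],(800,600),interpolation=cv2.INTER_CUBIC)[:,:,::-1])
print(robot.sense())
E
```

```text
403.29326691076307 [ 0.01  -0.923  0.819] [[0.827, -0.316, 0.465], [-0.562, -0.43, 0.707], [-0.023, -0.846, -0.533]]
466.91405263872804 [ 0.362 -0.069  1.511] [[0.016, -0.989, 0.144], [-1.0, -0.017, -0.006], [0.008, -0.144, -0.99]]
299.5988735566836 [0.129 0.541 0.383] [[0.372, 0.887, 0.275], [0.928, -0.355, -0.112], [-0.002, 0.297, -0.955]]
{'time': 0.15, 'qpos': array([ 9.86145163e-01,  2.59155488e-01,  1.53577776e+00, -1.02558525e-05,
        1.34798953e+00, -2.02788396e-01]), 'dq': array([ 0.00027606, -0.00185385, -0.00509112, -0.00185277,  0.00085903,
       -0.00010491]), 'joint_efforts': array([ 1.92842446e-03, -4.37646103e+01, -2.84229881e+01,  7.18353409e-02,
        3.78877285e-02, -1.06542441e-04]), 'eef_pos': array([0.20471894, 0.51007093, 0.22604114]), 'tcp_rot': array([[-9.27972840e-01,  3.72647128e-01, -7.25763502e-04],
       [ 3.72647746e-01,  9.27972206e-01, -1.11471355e-03],
       [ 2.58093553e-04, -1.30487803e-03, -9.99999115e-01]]), 'ft_force': array([-0.08978745, -0.21185301,  0.13517182]), 'moment': array([-0.0627331 ,  0.03898243,  0.05876023]), 'grasp_force': 0.0, 'opening': 0.09279032204091935}
```

View pics/a.png

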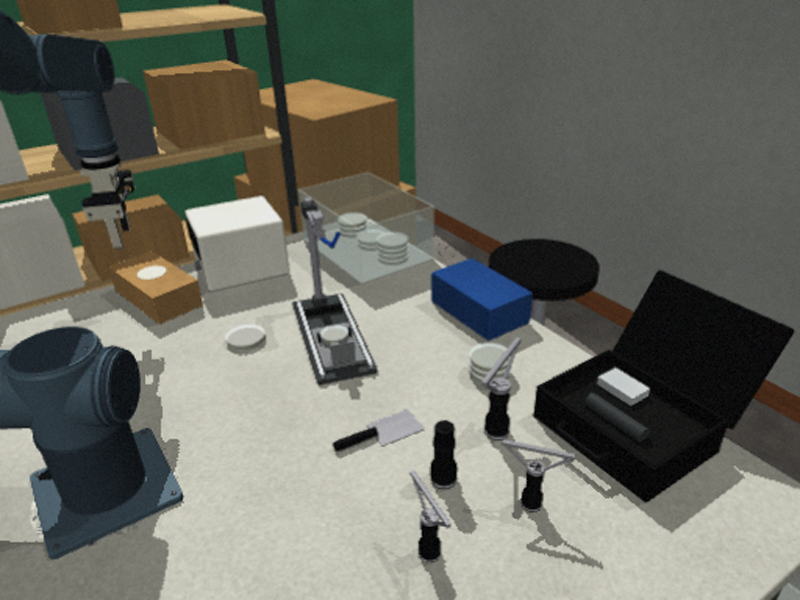

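View pics/b.png

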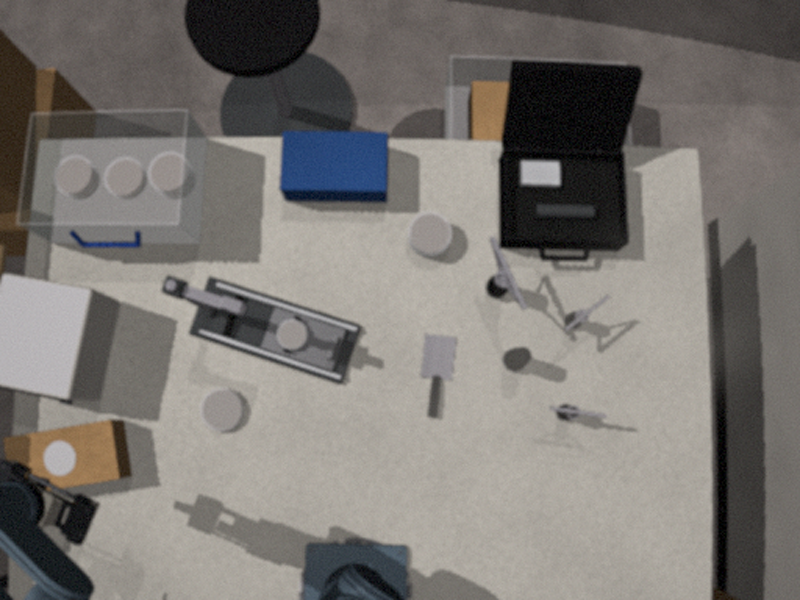

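The side view shows three hanger torches. The largest looks like the one at side (497,405) / top (500,285), in 800x600 pixels. The plain torch is at side (445,455), the stand at side (330,300) / top (275,330), and the tab at top (350,350). I'll zoom in on these next.

Run:
```python
from h import *
s=load('side0')['img'];t=load('top0')['img']
def c(im,x,y,w,h,k): return cv2.resize(im[y:y+h,x:x+w],(w*k,h*k),interpolation=cv2.INTER_CUBIC)
# each 400x300, k=... 
a=c(t,100,170,133,75,3); b=c(t,300,145,100,75,4)[:,:400]; 
a=cv2.copyMakeBorder(a,0,300-a.shape[0],0,400-a.shape[1],cv2.BORDER_CONSTANT)
e=c(s,180,120,80,125,3)[:300]; e=c(s,180,120,80,60,5); f=c(s,260,210,133,100,3);f=cv2.copyMakeBorder(f,0,0,0,1,cv2.BORDER_CONSTANT)
cv2.imwrite('pics/c.png',np.vstack([np.hstack([a,b]),np.hstack([e,f])])[:,:,::-1])
```

```text
(no output)
```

View pics/c.png

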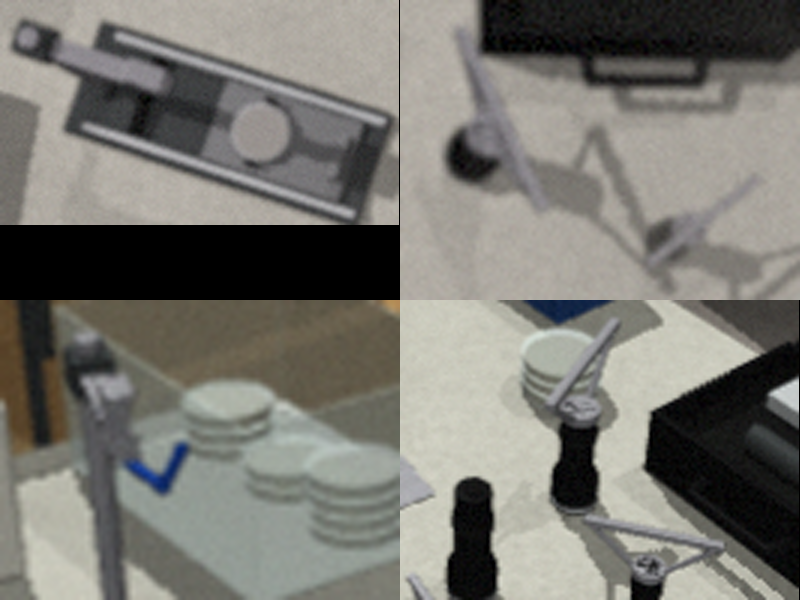

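Crops: in the top view the base plate corners are at about (134,177), (231,209), (219,243) and (123,213) in full-image pixels. The target bar's ends are at top (315.5,152.5) and (336,197), and side (332,217) and (311,245).

Run:
```python
from h import *
s=load('side0');t=load('top0')
A,e1=tri(t,(315.5,152.5),s,(332,217.3));B,e2=tri(t,(335.75,196.75),s,(310.7,245))
m=(A+B)/2; print('bar',A.round(4),B.round(4),e1,e2,'mid',m.round(4),'len',np.linalg.norm(A-B),'yaw',np.degrees(np.arctan2(*(A-B)[1::-1])))
C=np.array([onz(t,u,.012) for u in [(134,177.3),(230.7,209.3),(219,243.3),(122.7,213.3)]])[:,:2]
print(C.round(4), [np.linalg.norm(C[i]-C[i-1]).round(4) for i in range(4)])
ex=((C[0]+C[3])-(C[1]+C[2]));ex/=np.linalg.norm(ex); ce=C.mean(0)
th=ce+ex*0.030; print('ex',ex,np.degrees(np.arctan2(ex[1],ex[0])),'throat xy',th)
ey=np.array([-ex[1],ex[0]])
for p in [(-.0,0,.25),(-.018,0,.293),(.018,0,.293),(-.09,0,.072)]:
    P=[*(th+ex*p[0]+ey*p[1]),p[2]]; print(p,np.round(P,3),proj(t,P),proj(s,P))
# tray dish in top (clear dish centre z .039), tab top
D=onz(t,(100+260/3,170+132/3),.039)[:2]-th; print('dish in stand',D@ex,D@ey)
for u in [(365,150),(340,200)]:
    T=onz(t,(100+u[0]/3,170+u[1]/3),.072)[:2]-th; print('tab',T@ex,T@ey)
```

```text
bar [ 0.701  -0.2545  0.1644] [ 0.5698 -0.3142  0.1643] 0.0015531841143569558 0.0034278502580382475 mid [ 0.6354 -0.2843  0.1643] len 0.14417890789338003 yaw 24.485712153800524
[[0.6451 0.3229]
 [0.5447 0.0008]
 [0.4342 0.0358]
 [0.525  0.3541]] [np.float64(0.124), np.float64(0.3374), np.float64(0.1159), np.float64(0.331)]
ex [0.28610383 0.95819862] 73.37515862549172 throat xy [0.54581237 0.20714425]
(-0.0, 0, 0.25) [0.546 0.207 0.25 ] [[151.9963813  196.99865383]] [[203.84650041 148.47133474]]
(-0.018, 0, 0.293) [0.541 0.19  0.293] [[154.9219921  196.63509386]] [[203.68204744 138.58973621]]
(0.018, 0, 0.293) [0.551 0.224 0.293] [[142.34418554 192.5915322 ]] [[201.57426144 134.49166652]]
(-0.09, 0, 0.072) [0.52  0.121 0.072] [[191.05698307 214.12683321]] [[213.90350724 206.82476207]]
dish in stand -0.07129413229050142 0.001657651939763683
tab -0.18644146512007778 -0.011514553013400992
tab -0.1779289750480684 0.045378966367280706
```

The rows are not in the units I measure in: shifts go in shares of 500 mm and turns go in shares of 180 degrees. I convert before sending: -418 mm is -0.836, 306 mm is 0.612, 95.3 degrees is 0.5294.

>>> servo_tool(rows=[{"offset": [0,0,0.1],"dr": [0,0,0.0333],"fingers": 60},{"offset": [0.02,-0.07,0.18],"dr": [0,0,0.0778],"fingers": 30},{"offset": [0.08,-0.16,0.21],"dr": [0,0,0.1333],"fingers": 0},{"offset": [0.14,-0.25,0.21],"dr": [0,0,0.1889],"fingers": 0},{"offset": [0.21,-0.34,0.21],"dr": [0,0,0.2444],"fingers": 0},{"offset": [0.28,-0.43,0.21],"dr": [0,0,0.3],"fingers": 0},{"offset": [0.35,-0.52,0.21],"dr": [0,0,0.3556],"fingers": 0},{"offset": [0.42,-0.61,0.21],"dr": [0,0,0.4111],"fingers": 0},{"offset": [0.49,-0.7,0.21],"dr": [0,0,0.4667],"fingers": 0},{"offset": [0.56,-0.78,0.21],"dr": [0,0,0.5111],"fingers": 0},{"offset": [0.612,-0.836,0.21],"dr": [0,0,0.5294],"fingers": 0},{"offset": [0.612,-0.836,0.21],"dr": [0,0,0.5294],"fingers": 0}])

```text
time: 1.65
eef_pos: [0.5127, 0.0893, 0.3304]
tcp_rot: [[-0.289, -0.957, -0.002], [-0.957, 0.289, -0.001], [0.001, 0.001, -1.0]]
ft_force: [-1.2, -0.3, -0.2]
opening: 0.0001
grasp_force: 0.0
```

Run:
```python
from h import *
w=cap('wrist','wr1'); s=robot.sense(); print(s['time'],s['eef_pos'],s['tcp_rot'].round(3),s['qpos'])
cv2.imwrite('pics/d.png',cv2.resize(w['img'],(800,600),interpolation=cv2.INTER_CUBIC)[:,:,::-1])
```

```text
1.7 [0.51141674 0.09105242 0.3306791 ] [[-0.289 -0.957 -0.002]
 [-0.957  0.289  0.   ]
 [ 0.     0.002 -1.   ]] [-3.88683703e-02  1.54667423e-01  1.41609468e+00  1.57678599e-04
  1.57287837e+00 -2.88735911e+00]
```

View pics/d.png

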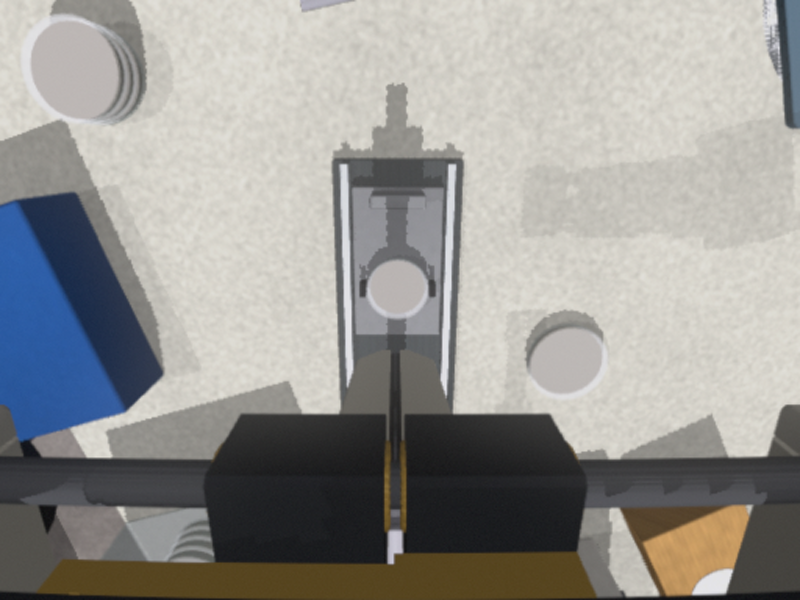

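Wrist view (800x600): plate end edge on row 158, columns 334–463; tab top spans columns 370–425 around row 200; tray dish centre (398,288). The gripper hides the hook.

Run:
```python
from h import *
w=load('wr1');k=1/1.5625
f=lambda u,z: onz(w,(u[0]*k,u[1]*k),z)[:2]
L,R=f((334,158),.012),f((463,158),.012); print('edge',L,R,np.linalg.norm(L-R))
r1=[f((345,166),.014),f((349,365),.014)]; r2=[f((455,166),.014),f((449,365),.014)]
for r in (r1,r2): d=r[1]-r[0]; print('rail yaw',np.degrees(np.arctan2(d[1],d[0])))
d=(r1[1]-r1[0]+r2[1]-r2[0]);d/=np.linalg.norm(d); n=np.array([-d[1],d[0]])
th=(L+R)/2+d*.2; print('throat',th,d)
for nm,u,z in [('dish',(398,288),.039),('tabL',(370,200),.072),('tabR',(425,200),.072),('tabfront',(398,193),.072),('tabback',(398,208),.072)]:
    q=f(u,z)-th; print(nm,q@d,q@n)
t=load('top0')
print('top-dish',onz(t,(186.7,214),.039)[:2],f((398,288),.039))
```

```text
edge [ 0.54858423 -0.00092005] [0.42763818 0.03555402] 0.12632618313499663
rail yaw 72.63694593255774
rail yaw 73.56635940277893
throat [0.54624605 0.2086814 ] [0.29067422 0.95682208]
dish -0.07524384809829673 -0.00018893883044588528
tabL -0.1652191343532907 -0.02530517440530286
tabR -0.16531397836471934 0.022896508684648473
tabfront -0.17129266849968255 -0.0007902701467899648
tabback -0.1583004218080771 -0.000739685083263289
top-dish [0.52382846 0.139198  ] [0.52455538 0.1366315 ]
```

Converted, -276 mm is -0.552, -235 mm is -0.47, -5 degrees is -0.0278.

>>> servo_tool(rows=[{"offset": [-0.016,-0.05,0],"dr": [0,0,-0.0167],"fingers": 0},{"offset": [-0.046,-0.15,0],"dr": [0,0,-0.0278],"fingers": 0},{"offset": [-0.046,-0.15,-0.12],"dr": [0,0,-0.0278],"fingers": 0},{"offset": [-0.046,-0.15,-0.24],"dr": [0,0,-0.0278],"fingers": 0},{"offset": [-0.046,-0.15,-0.36],"dr": [0,0,-0.0278],"fingers": 0},{"offset": [-0.046,-0.15,-0.47],"dr": [0,0,-0.0278],"fingers": 0},{"offset": [-0.046,-0.15,-0.552],"dr": [0,0,-0.0278],"fingers": 0},{"offset": [-0.046,-0.15,-0.552],"dr": [0,0,-0.0278],"fingers": 0}])

```text
time: 2.7
eef_pos: [0.4846, 0.0192, 0.0534]
tcp_rot: [[-0.367, -0.93, -0.007], [-0.93, 0.367, 0.002], [0.001, 0.007, -1.0]]
ft_force: [-0.2, -0.3, -0.0]
opening: 0.0005
grasp_force: 0.0
```

Converted, 90 mm is 0.18, 86 mm is 0.172.

>>> servo_tool(rows=[{"offset": [0.006,0.02,0],"dr": [0,0,0],"fingers": 0},{"offset": [0.012,0.04,0],"dr": [0,0,0],"fingers": 0},{"offset": [0.018,0.06,0],"dr": [0,0,0],"fingers": 0},{"offset": [0.024,0.08,0],"dr": [0,0,0],"fingers": 0},{"offset": [0.03,0.1,0],"dr": [0,0,0],"fingers": 0},{"offset": [0.036,0.12,0],"dr": [0,0,0],"fingers": 0},{"offset": [0.042,0.14,0],"dr": [0,0,0],"fingers": 0},{"offset": [0.048,0.158,0],"dr": [0,0,0],"fingers": 0},{"offset": [0.052,0.172,0],"dr": [0,0,0],"fingers": 0},{"offset": [0.054,0.18,0],"dr": [0,0,0],"fingers": 0},{"offset": [0.054,0.18,0],"dr": [0,0,0],"fingers": 0}])

```text
time: 4.08
eef_pos: [0.515, 0.1074, 0.0556]
tcp_rot: [[-0.367, -0.93, -0.0], [-0.93, 0.367, -0.0], [0.0, -0.0, -1.0]]
ft_force: [-0.2, -2.0, 0.2]
opening: 0.0005
grasp_force: 1.0
```

Converted, 5 mm is 0.01, 3.5 mm is 0.007.

>>> servo_tool(rows=[{"offset": [0.001,0.004,0],"dr": [0,0,0],"fingers": 0},{"offset": [0.002,0.007,0],"dr": [0,0,0],"fingers": 0},{"offset": [0.003,0.01,0],"dr": [0,0,0],"fingers": 0},{"offset": [0.003,0.01,0],"dr": [0,0,0],"fingers": 0}])

```text
time: 4.58
eef_pos: [0.5151, 0.1079, 0.0556]
tcp_rot: [[-0.366, -0.931, -0.003], [-0.931, 0.366, -0.007], [0.008, 0.0, -1.0]]
ft_force: [-3.7, -20.5, 6.9]
opening: 0.0006
grasp_force: 10.7
```

Converted, -399 mm is -0.798, 345 mm is 0.69, -44 degrees is -0.2444.

>>> servo_tool(rows=[{"offset": [-0.012,-0.04,0],"dr": [0,0,0],"fingers": 0},{"offset": [-0.024,-0.09,0.1],"dr": [0,0,0],"fingers": 0},{"offset": [-0.024,-0.14,0.21],"dr": [0,0,0],"fingers": 10},{"offset": [-0.012,-0.19,0.32],"dr": [0,0,-0.0222],"fingers": 20},{"offset": [0,-0.24,0.43],"dr": [0,0,-0.05],"fingers": 30},{"offset": [0.03,-0.3,0.53],"dr": [0,0,-0.0778],"fingers": 40},{"offset": [0.06,-0.38,0.61],"dr": [0,0,-0.1056],"fingers": 40},{"offset": [0.1,-0.48,0.67],"dr": [0,0,-0.1389],"fingers": 40},{"offset": [0.144,-0.58,0.69],"dr": [0,0,-0.1778],"fingers": 40},{"offset": [0.19,-0.68,0.69],"dr": [0,0,-0.2111],"fingers": 40},{"offset": [0.236,-0.798,0.69],"dr": [0,0,-0.2444],"fingers": 40},{"offset": [0.236,-0.798,0.69],"dr": [0,0,-0.2444],"fingers": 40}])

```text
time: 6.08
eef_pos: [0.6349, -0.2909, 0.3955]
tcp_rot: [[-0.913, -0.409, -0.005], [-0.409, 0.913, 0.004], [0.003, 0.005, -1.0]]
ft_force: [-0.4, 0.0, -0.3]
opening: 0.0402
grasp_force: 0.0
```

Run:
```python
from h import *
w=cap('wrist','wr2'); s=robot.sense(); print(s['time'],s['eef_pos'],s['tcp_rot'].round(3),s['qpos'].round(2))
cv2.imwrite('pics/e.png',cv2.resize(w['img'],(800,600),interpolation=cv2.INTER_CUBIC)[:,:,::-1])
```

```text
6.125 [ 0.63456923 -0.28855637  0.39713078] [[-0.911 -0.411 -0.004]
 [-0.411  0.911  0.004]
 [ 0.002  0.005 -1.   ]] [-0.59  0.52  0.74  0.    1.88 -2.58]
```

View pics/e.png

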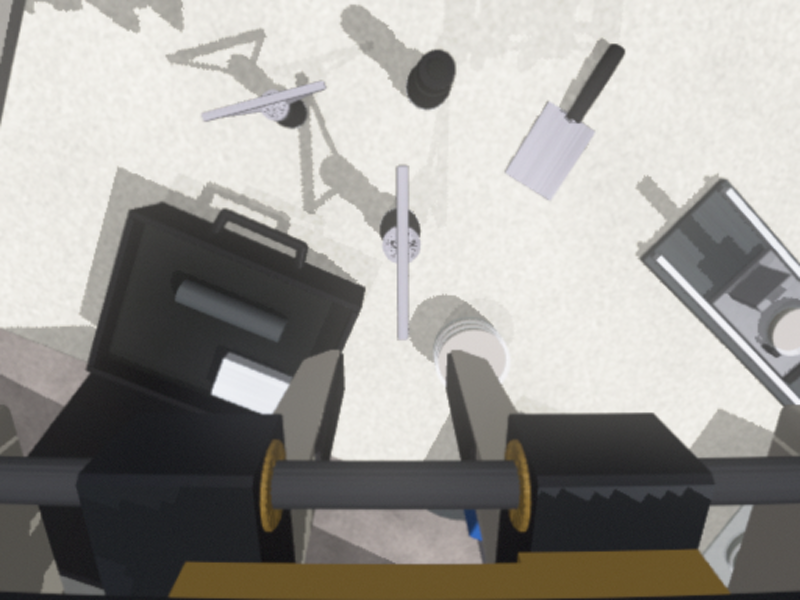

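Wrist view (800x600): the target bar runs from (402.5,165) to (402.5,341), vertical in the picture. The briefcase is at left, the dish stack at (470,350) and the plain torch at (430,80), all clear of the grasp.

Run:
```python
from h import *
w=load('wr2');s=load('side0');t=load('top0');k=1/1.5625
b,a=(402.5*k,166*k),(402.5*k,340*k)
for z in (.165,.17):
    A,B=onz(w,a,z),onz(w,b,z); m=(A+B)/2; d=(B-A)/np.linalg.norm(B-A)
    print(z,'mid',m,'len',np.linalg.norm(A-B),'yawB',np.degrees(np.arctan2(d[1],d[0]))%360,'grip',m+.042*d)
print(tri(w,a,s,(332,217.3)),tri(w,b,s,(310.7,245)),tri(w,a,t,(315.5,152.5)),tri(w,b,t,(335.75,196.75)))
```

```text
0.165 mid [ 0.63655515 -0.28265387  0.165     ] len 0.15039807869723507 yawB 204.43178989484952 grip [ 0.59831607 -0.30002548  0.165     ]
0.17 mid [ 0.63558081 -0.28320744  0.17      ] len 0.14846095462980982 yawB 204.43178989484952 grip [ 0.59734172 -0.30057905  0.17      ]
(array([ 0.70662203, -0.25044995,  0.16008389]), np.float64(0.0005444419651089726)) (array([ 0.56925532, -0.31487436,  0.16557248]), np.float64(0.0032204324831752434)) (array([ 0.69922629, -0.25310597,  0.1757646 ]), np.float64(0.0035793482863324777)) (array([ 0.56831364, -0.3135803 ,  0.16317179]), np.float64(0.0004498723632866533))
```

Converted, -170 mm is -0.34, -140 mm is -0.28.

>>> servo_tool(rows=[{"offset": [-0.036,-0.012,-0.08],"dr": [0,0,0],"fingers": 45},{"offset": [-0.072,-0.026,-0.18],"dr": [0,0,0],"fingers": 45},{"offset": [-0.072,-0.026,-0.28],"dr": [0,0,0],"fingers": 45},{"offset": [-0.072,-0.026,-0.34],"dr": [0,0,0],"fingers": 45},{"offset": [-0.072,-0.026,-0.34],"dr": [0,0,0],"fingers": 45},{"offset": [-0.072,-0.026,-0.34],"dr": [0,0,0],"fingers": 45}])

```text
time: 6.88
eef_pos: [0.5992, -0.299, 0.233]
tcp_rot: [[-0.91, -0.415, 0.003], [-0.415, 0.91, -0.001], [-0.002, -0.002, -1.0]]
ft_force: [-0.1, 0.1, 0.7]
opening: 0.0448
grasp_force: 0.0
```

Run:
```python
from h import *
w=cap('wrist','wr3'); s=robot.sense(); print(s['time'],s['eef_pos'],s['tcp_rot'].round(3))
cv2.imwrite('pics/f.png',cv2.resize(w['img'],(800,600),interpolation=cv2.INTER_CUBIC)[:,:,::-1])
```

```text
6.925 [ 0.59940356 -0.29942602  0.2334344 ] [[-0.91  -0.414  0.003]
 [-0.414  0.91  -0.002]
 [-0.002 -0.003 -1.   ]]
```

View pics/f.png

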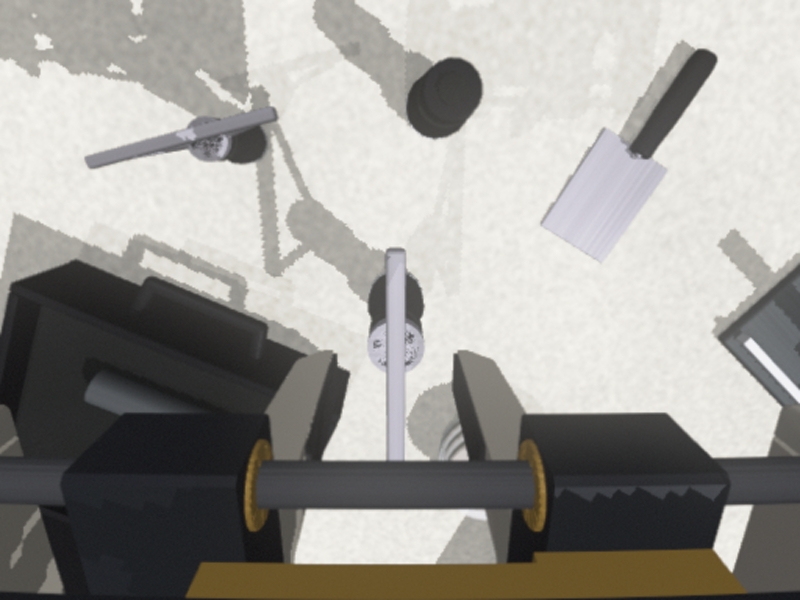

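Wrist view: bar's near end at (397,249), bar centred between the fingertips (343 and 455).

Run:
```python
from h import *
w=load('wr2');v=load('wr3');k=1/1.5625
print(tri(w,(402.5*k,165*k),v,(397*k,249*k)), onz(v,(397*k,249*k),.168), onz(v,(396*k,400*k),.17))
```

```text
(array([ 0.56731927, -0.31376424,  0.16339838]), np.float64(0.0005618379813314452)) [ 0.56635799 -0.31390252  0.168     ] [ 0.64035738 -0.28059271  0.17      ]
```

Converted, -76 mm is -0.152, -40 mm is -0.08.

>>> servo_tool(rows=[{"offset": [0,0,-0.08],"dr": [0,0,0],"fingers": 45},{"offset": [0,0,-0.152],"dr": [0,0,0],"fingers": 45},{"offset": [0,0,-0.152],"dr": [0,0,0],"fingers": 45},{"offset": [0,0,-0.152],"dr": [0,0,0],"fingers": 20},{"offset": [0,0,-0.152],"dr": [0,0,0],"fingers": 0},{"offset": [0,0,-0.152],"dr": [0,0,0],"fingers": 0},{"offset": [0,0,-0.152],"dr": [0,0,0],"fingers": 0},{"offset": [0,0,-0.152],"dr": [0,0,0],"fingers": 0}], grip_force=55)

```text
time: 7.92
eef_pos: [0.5986, -0.2997, 0.1554]
tcp_rot: [[-0.91, -0.414, 0.001], [-0.414, 0.91, -0.001], [-0.0, -0.001, -1.0]]
ft_force: [-1.0, 0.2, 3.7]
opening: 0.0094
grasp_force: 55.0
```

>>> servo_tool(rows=[{"offset": [0,0,0.016],"dr": [0,0,0],"fingers": 0},{"offset": [0,0,0.05],"dr": [0,0,0],"fingers": 0},{"offset": [0,0,0.1],"dr": [0,0,0],"fingers": 0},{"offset": [0,0,0.16],"dr": [0,0,0],"fingers": 0},{"offset": [0,0,0.22],"dr": [0,0,0],"fingers": 0},{"offset": [0,0,0.27],"dr": [0,0,0],"fingers": 0},{"offset": [0,0,0.3],"dr": [0,0,0],"fingers": 0},{"offset": [0,0,0.3],"dr": [0,0,0],"fingers": 0}])

```text
time: 8.93
eef_pos: [0.5988, -0.2999, 0.3062]
tcp_rot: [[-0.911, -0.413, 0.002], [-0.414, 0.911, -0.002], [-0.001, -0.002, -1.0]]
ft_force: [-0.1, 0.3, -2.4]
opening: 0.0094
grasp_force: 55.0
```

Run:
```python
from h import *
w=cap('wrist','wr4'); s=cap('side','side4'); q=robot.sense(); print(q['time'],q['eef_pos'],q['tcp_rot'].round(3),q['ft_force'],q['moment'])
a=cv2.resize(w['img'],(400,300),interpolation=cv2.INTER_AREA)
print(proj(s,[q['eef_pos']]))
x,y=proj(s,[q['eef_pos']])[0].astype(int); x0=max(0,x-50);y0=max(0,y-40)
b=cv2.resize(s['img'][y0:y0+100,x0:x0+100],(400,400),interpolation=cv2.INTER_CUBIC)
a=cv2.copyMakeBorder(a,0,100,0,0,cv2.BORDER_CONSTANT); print(x0,y0)
cv2.imwrite('pics/g.png',np.hstack([a,b])[:,:,::-1])
```

```text
9.025 [ 0.5981091  -0.29936691  0.30369675] [[-0.911 -0.413 -0.001]
 [-0.413  0.911  0.001]
 [ 0.001  0.001 -1.   ]] [ 0.4213389   0.14289585 -2.88841038] [0.01096375 0.15172709 0.00398787]
[[317.57188081 193.05936958]]
267 153
```

View pics/g.png

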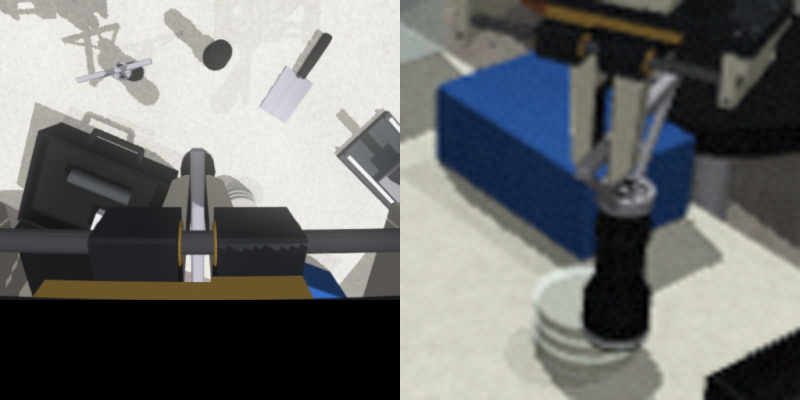

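Left: bar held in the fingers, near end at (198,149) of the half-size view. Right: torch lifted clear, leaning slightly. I'll measure the tilt.

Run:
```python
from h import *
w=load('wr4');s=load('side4');q=robot.sense();R=q['tcp_rot'];p=q['eef_pos']
up=np.array([0,0,1.]);tx=R[:,0];tx=tx/np.linalg.norm(tx);g=p+.011*up
from scipy.spatial.transform import Rotation as Ro
print('B end seen',(253,191))
for a in (-10,-5,0,5,10):
    r=Ro.from_rotvec(np.radians(a)*R[:,1]).as_matrix(); 
    E=g+r@(tx*.034+up*0.005); lens=g+r@(-tx*.041-up*.165); top=g+r@(-tx*.041-up*.05)
    print(a,proj(w,E),'side lens',proj(s,lens),'barreltop',proj(s,top), E[2]-g[2])
# seen in the side crop
print('seen lens',267+(617-400)/4,153+345/4,'barrel top',267+(629-400)/4,153+190/4)
# ft moment check
print(q['moment'],R[:,1]@q['moment'])
```

```text
B end seen (253, 191)
-10 [[255.57993959 190.10055763]] side lens [[324.95100249 226.45415408]] barreltop [[324.76090273 194.7854839 ]] -0.00095465204290901
-5 [[255.60617903 191.95310903]] side lens [[322.80477536 230.6281222 ]] barreltop [[324.05252781 196.8293848 ]] 0.0020433149020151475
0 [[255.63139642 194.35564165]] side lens [[320.59637722 234.57724603]] barreltop [[323.29852287 198.82142001]] 0.005025731054608851
5 [[255.65527628 197.31476266]] side lens [[318.33580066 238.27624898]] barreltop [[322.50356396 200.74873333]] 0.007969898427118705
10 [[255.67748782 200.82977554]] side lens [[316.03375977 241.69930794]] barreltop [[321.67257325 202.59870823]] 0.010853410128103036
seen lens 321.25 239.25 barrel top 324.25 200.5
[0.01096375 0.15172709 0.00398787] 0.13362062529962937
```

Converted, 443 mm is 0.886, -115 mm is -0.23, -41.3 degrees is -0.2294.

>>> servo_tool(rows=[{"offset": [-0.006,0.024,0],"dr": [0,0,-0.0056],"fingers": 0},{"offset": [-0.024,0.09,0],"dr": [0,0,-0.0222],"fingers": 0},{"offset": [-0.046,0.18,0],"dr": [0,0,-0.0444],"fingers": 0},{"offset": [-0.07,0.27,0],"dr": [0,0,-0.0694],"fingers": 0},{"offset": [-0.094,0.36,0],"dr": [0,0,-0.0944],"fingers": 0},{"offset": [-0.118,0.45,0],"dr": [0,0,-0.1167],"fingers": 0},{"offset": [-0.14,0.54,0],"dr": [0,0,-0.1389],"fingers": 0},{"offset": [-0.164,0.63,0],"dr": [0,0,-0.1611],"fingers": 0},{"offset": [-0.188,0.72,0],"dr": [0,0,-0.1889],"fingers": 0},{"offset": [-0.21,0.81,0],"dr": [0,0,-0.2111],"fingers": 0},{"offset": [-0.224,0.864,0],"dr": [0,0,-0.2239],"fingers": 0},{"offset": [-0.23,0.886,0],"dr": [0,0,-0.2294],"fingers": 0}])

```text
time: 10.52
eef_pos: [0.4815, 0.1457, 0.304]
tcp_rot: [[-0.957, 0.289, -0.002], [0.289, 0.957, 0.001], [0.002, 0.0, -1.0]]
ft_force: [0.4, -0.2, -2.1]
opening: 0.0092
grasp_force: 55.0
```

>>> servo_tool(rows=[{"offset": [0,0,-0.03],"dr": [0,0,0],"fingers": 0},{"offset": [0,0,-0.06],"dr": [0,0,0],"fingers": 0},{"offset": [0,0,-0.08],"dr": [0,0,0],"fingers": 0},{"offset": [0,0,-0.08],"dr": [0,0,0],"fingers": 0},{"offset": [0,0,-0.08],"dr": [0,0,0],"fingers": 0}])

```text
time: 11.15
eef_pos: [0.4838, 0.1431, 0.2648]
tcp_rot: [[-0.957, 0.291, 0.0], [0.291, 0.957, 0.0], [-0.0, 0.0, -1.0]]
ft_force: [0.3, 0.4, -2.1]
opening: 0.0092
grasp_force: 55.0
```

Run:
```python
from h import *
w=cap('wrist','wr5'); s=cap('side','side5'); t=cap('top','top5');q=robot.sense(); print(q['time'],q['eef_pos'],q['tcp_rot'].round(3),q['ft_force'],q['qpos'].round(2))
c=lambda im,x,y,W,H,k: cv2.resize(im[y:y+H,x:x+W],(W*k,H*k),interpolation=cv2.INTER_CUBIC)
a=c(w['img'],128,100,200,150,2)
a=cv2.resize(w['img'],(400,300),interpolation=cv2.INTER_AREA)
b=c(s['img'],160,110,100,150,4); d=c(t['img'],120,160,100,75,4)
cv2.imwrite('pics/i.png',np.hstack([np.vstack([a,d]),b])[:,:,::-1])
th=np.array([.546,.208])
ex=np.array([.2907,.9568]);ey=np.array([-ex[1],ex[0]])
for p in [(-.018,-.01,.293),(-.018,.01,.293),(-.018,-.01,.262),(-.018,.01,.262)]:
    P=[*(th+ex*p[0]+ey*p[1]),p[2]]; print(p,proj(s,P).round(1),proj(t,P).round(1))
```

```text
11.3 [0.48378647 0.14327906 0.26515172] [[-0.957  0.291  0.001]
 [ 0.291  0.957  0.   ]
 [-0.001  0.    -1.   ]] [-0.79367817  0.45171372 -2.23884155] [ 0.07  0.15  1.58 -0.    1.41 -1.21]
(-0.018, -0.01, 0.293) [[206.6 138.1]] [[155.8 193. ]]
(-0.018, 0.01, 0.293) [[200.5 138.9]] [[153.3 200.1]]
(-0.018, -0.01, 0.262) [[207.5 146.8]] [[158.1 194.8]]
(-0.018, 0.01, 0.262) [[201.5 147.7]] [[155.7 201.8]]
```

View pics/i.png

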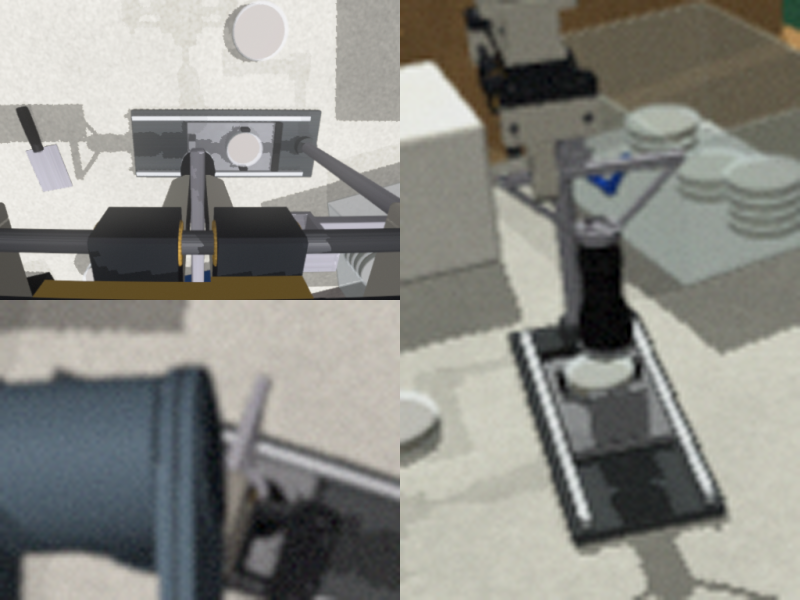

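The tray is home, the torch hangs upright in front of the hook (hook at side crop (570,145)), and the bar points out to (683,155). Next, slide the bar in.

Converted, 77 mm is 0.154, 73 mm is 0.146.

>>> servo_tool(rows=[{"offset": [0.004,0.014,0],"dr": [0,0,0],"fingers": 0},{"offset": [0.01,0.032,0],"dr": [0,0,0],"fingers": 0},{"offset": [0.016,0.052,0],"dr": [0,0,0],"fingers": 0},{"offset": [0.022,0.072,0],"dr": [0,0,0],"fingers": 0},{"offset": [0.028,0.092,0],"dr": [0,0,0],"fingers": 0},{"offset": [0.034,0.112,0],"dr": [0,0,0],"fingers": 0},{"offset": [0.04,0.132,0],"dr": [0,0,0],"fingers": 0},{"offset": [0.044,0.146,0],"dr": [0,0,0],"fingers": 0},{"offset": [0.046,0.154,0],"dr": [0,0,0],"fingers": 0},{"offset": [0.046,0.154,0],"dr": [0,0,0],"fingers": 0},{"offset": [0.046,0.154,0],"dr": [0,0,0],"fingers": 0}])

```text
time: 12.68
eef_pos: [0.5063, 0.2202, 0.2647]
tcp_rot: [[-0.957, 0.29, -0.0], [0.29, 0.957, -0.0], [0.0, -0.0, -1.0]]
ft_force: [0.3, 0.3, -1.8]
opening: 0.0093
grasp_force: 55.0
```

Run:
```python
from h import *
w=cap('wrist','wr6'); s=cap('side','side6');q=robot.sense(); print(q['time'],q['eef_pos'],q['ft_force'],q['moment'])
c=lambda im,x,y,W,H,k: cv2.resize(im[y:y+H,x:x+W],(W*k,H*k),interpolation=cv2.INTER_CUBIC)
cv2.imwrite('pics/j.png',np.hstack([c(w['img'],176,120,160,120,3)[:,:400],c(s['img'],165,105,80,72,5)])[:,:,::-1])
th=np.array([.546,.208]);ex=np.array([.2907,.9568]);ey=np.array([-ex[1],ex[0]])
for p in [(-.018,-.01,.293),(-.018,-.01,.262),(0,-.075,.280),(0,.075,.28),(0,-.011,.28)]:
    P=[*(th+ex*p[0]+ey*p[1]),p[2]]; print(p,proj(s,P).round(1),proj(w,P).round(1))
```

```text
12.775 [0.50637046 0.22014488 0.26471462] [-0.42431221  0.5375284  -2.18732342] [0.02256707 0.07712122 0.03736504]
(-0.018, -0.01, 0.293) [[206.6 138.1]] [[219.8 350.4]]
(-0.018, -0.01, 0.262) [[207.5 146.8]] [[224.7 311.8]]
(0, -0.075, 0.28) [[225.  136.9]] [[252.5 410.6]]
(0, 0.075, 0.28) [[180.2 143.3]] [[252.7 196.4]]
(0, -0.011, 0.28) [[206.2 139.6]] [[252.5 334.1]]
```

View pics/j.png

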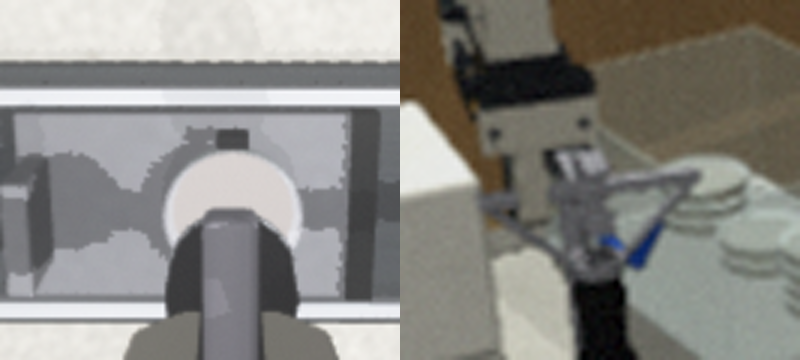

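The bar is between the roof (560–605,160) and the lip (585,190) in the side crop, and the dish is centred under it in the wrist crop. Lower it.

Converted, -18.5 mm is -0.037, -17 mm is -0.034.

>>> servo_tool(rows=[{"offset": [0,0,-0.01],"dr": [0,0,0],"fingers": 0},{"offset": [0,0,-0.02],"dr": [0,0,0],"fingers": 0},{"offset": [0,0,-0.028],"dr": [0,0,0],"fingers": 0},{"offset": [0,0,-0.034],"dr": [0,0,0],"fingers": 0},{"offset": [0,0,-0.037],"dr": [0,0,0],"fingers": 0},{"offset": [0,0,-0.037],"dr": [0,0,0],"fingers": 0},{"offset": [0,0,-0.037],"dr": [0,0,0],"fingers": 0}])

```text
time: 13.65
eef_pos: [0.5065, 0.2204, 0.2463]
tcp_rot: [[-0.957, 0.29, 0.0], [0.29, 0.957, 0.0], [-0.0, 0.0, -1.0]]
ft_force: [0.0, 0.3, -2.1]
opening: 0.0093
grasp_force: 55.0
```

Converted, -1.5 mm is -0.003, -1 mm is -0.002.

>>> servo_tool(rows=[{"offset": [0,0,-0.002],"dr": [0,0,0],"fingers": 0},{"offset": [0,0,-0.003],"dr": [0,0,0],"fingers": 0},{"offset": [0,0,-0.003],"dr": [0,0,0],"fingers": 0},{"offset": [0,0,-0.003],"dr": [0,0,0],"fingers": 0}])

```text
time: 14.15
eef_pos: [0.5065, 0.2205, 0.2451]
tcp_rot: [[-0.957, 0.29, 0.001], [0.29, 0.957, 0.0], [-0.001, 0.0, -1.0]]
ft_force: [-0.6, -0.1, 2.1]
opening: 0.0093
grasp_force: 55.0
```

>>> servo_tool(rows=[{"offset": [0,0,0],"dr": [0,0,0],"fingers": 0},{"offset": [0,0,0],"dr": [0,0,0],"fingers": 0},{"offset": [0,0,0],"dr": [0,0,0],"fingers": 12},{"offset": [0,0,0],"dr": [0,0,0],"fingers": 16},{"offset": [0,0,0],"dr": [0,0,0],"fingers": 24},{"offset": [0,0,0],"dr": [0,0,0],"fingers": 36},{"offset": [0,0,0],"dr": [0,0,0],"fingers": 40},{"offset": [0,0,0],"dr": [0,0,0],"fingers": 40}], grip_force=5)

```text
time: 15.15
eef_pos: [0.5064, 0.2204, 0.2446]
tcp_rot: [[-0.957, 0.29, -0.0], [0.29, 0.957, -0.0], [0.0, -0.0, -1.0]]
ft_force: [-0.2, -0.2, 0.9]
opening: 0.0398
grasp_force: 0.0
```

Converted, 120 mm is 0.24, -100 mm is -0.2.

>>> servo_tool(rows=[{"offset": [0,0,0.02],"dr": [0,0,0],"fingers": 40},{"offset": [0,0,0.06],"dr": [0,0,0],"fingers": 40},{"offset": [0,0,0.12],"dr": [0,0,0],"fingers": 40},{"offset": [0,0,0.2],"dr": [0,0,0],"fingers": 40},{"offset": [-0.1,0,0.24],"dr": [0,0,0],"fingers": 40},{"offset": [-0.2,0,0.24],"dr": [0,0,0],"fingers": 40},{"offset": [-0.2,0,0.24],"dr": [0,0,0],"fingers": 40},{"offset": [-0.2,0,0.24],"dr": [0,0,0],"fingers": 40}])

```text
time: 16.15
eef_pos: [0.4069, 0.2205, 0.3654]
tcp_rot: [[-0.957, 0.29, 0.002], [0.29, 0.957, 0.0], [-0.002, 0.001, -1.0]]
ft_force: [0.0, 0.4, -0.2]
opening: 0.0398
grasp_force: 0.0
```

Run:
```python
from h import *
s=cap('side','side7');s2=cap('side','side8');w=cap('wrist','wr7');q=robot.sense(); print(q['time'],q['eef_pos'],q['ft_force'])
c=lambda im,x,y,W,H,k: cv2.resize(im[y:y+H,x:x+W],(W*k,H*k),interpolation=cv2.INTER_CUBIC)
print(np.abs(s['img'].astype(int)-s2['img'])[105:250,165:265].mean())
cv2.imwrite('pics/k.png',np.hstack([cv2.copyMakeBorder(cv2.resize(w['img'],(400,300)),0,300,0,0,cv2.BORDER_CONSTANT),c(s['img'],165,105,80,120,5)])[:,:,::-1])
```

```text
16.3 [0.40744763 0.22032895 0.36438863] [ 0.68470538  0.55148534 -0.30381307]
2.176022988505747
```

View pics/k.png

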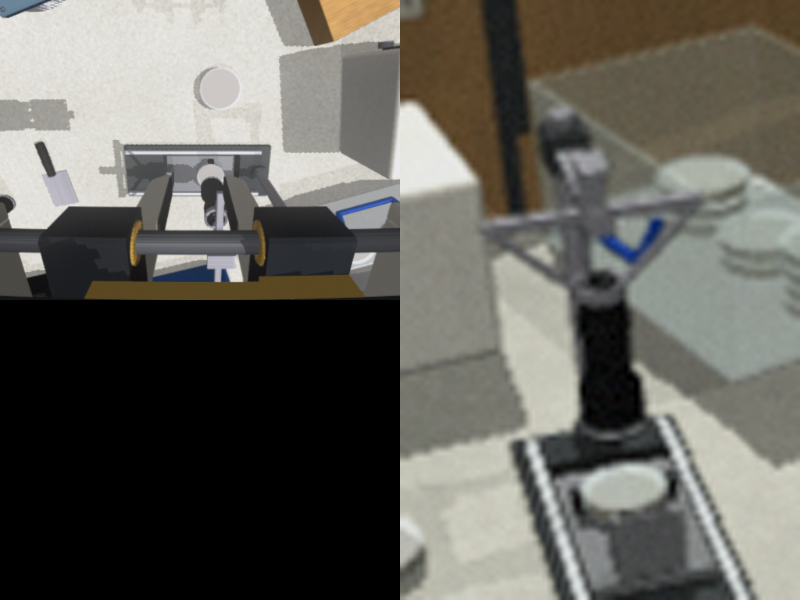

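The bar rests in the hook (side crop (590,215)), centred, with the torch plumb over the dish and the gripper clear. I'll let it settle, then hand in.

Converted, -20 mm is -0.04.

>>> servo_tool(rows=[{"offset": [-0.04,0,0],"fingers": 40,"dr": [0,0,0]},{"offset": [-0.04,0,0],"fingers": 40,"dr": [0,0,0]},{"offset": [-0.04,0,0],"fingers": 40,"dr": [0,0,0]},{"offset": [-0.04,0,0],"fingers": 40,"dr": [0,0,0]},{"offset": [-0.04,0,0],"fingers": 40,"dr": [0,0,0]},{"offset": [-0.04,0,0],"fingers": 40,"dr": [0,0,0]},{"offset": [-0.04,0,0],"fingers": 40,"dr": [0,0,0]},{"offset": [-0.04,0,0],"fingers": 40,"dr": [0,0,0]},{"offset": [-0.04,0,0],"fingers": 40,"dr": [0,0,0]},{"offset": [-0.04,0,0],"fingers": 40,"dr": [0,0,0]},{"offset": [-0.04,0,0],"fingers": 40,"dr": [0,0,0]},{"offset": [-0.04,0,0],"fingers": 40,"dr": [0,0,0]}])

```text
time: 17.8
eef_pos: [0.3864, 0.2204, 0.3647]
tcp_rot: [[-0.957, 0.29, 0.0], [0.29, 0.957, -0.0], [-0.0, -0.0, -1.0]]
ft_force: [-1.0, -0.2, 0.8]
opening: 0.0403
grasp_force: 0.0
```

>>> servo_tool(rows=[{"offset": [0,0,0],"fingers": 40,"dr": [0,0,0]},{"offset": [0,0,0],"fingers": 40,"dr": [0,0,0]},{"offset": [0,0,0],"fingers": 40,"dr": [0,0,0]},{"offset": [0,0,0],"fingers": 40,"dr": [0,0,0]},{"offset": [0,0,0],"fingers": 40,"dr": [0,0,0]},{"offset": [0,0,0],"fingers": 40,"dr": [0,0,0]},{"offset": [0,0,0],"fingers": 40,"dr": [0,0,0]},{"offset": [0,0,0],"fingers": 40,"dr": [0,0,0]}])

```text
time: 18.8
eef_pos: [0.3864, 0.2204, 0.3647]
tcp_rot: [[-0.957, 0.29, 0.0], [0.29, 0.957, 0.0], [-0.0, 0.0, -1.0]]
ft_force: [0.5, -0.1, -0.4]
opening: 0.04
grasp_force: 0.0
```

Run:
```python
from h import *
s=cap('side','side9');s0=load('side7')
print(np.abs(s['img'].astype(int)-s0['img'])[105:250,165:265].mean())
print(job.close_job())
```

```text
2.1755632183908045
the job is handed in; nothing more can be done
None
```

I pushed the tray home to its stop, hung the largest torch plumb and still in the hook over the dish, backed the gripper clear, and handed the job in at about 19 s; no verdict came back.

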